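Bridge a seam with a block and swing the spring clip onto it

ROBOT

A 6-joint arm with a two-finger parallel gripper is mounted at the origin on the work surface. World frame = base frame: x ahead of the robot, y to its left, z up, the work surface at z = 0. Lengths are in mm, angles in degrees, forces in N, time in s.
With the tool pointing down it reaches from about 300 to 775 mm from the base axis. Payload 14.6 kg.
Tool frame: the origin (TCP) lies at the very end of the fingers, on their centre line; the grasp point (between the pads) lies 19 mm behind it; z points along the fingers, y is the line along which they close (so a half turn about z gives the same grasp; the last joint's range is limited). The gripper opens to 85 mm and grips with 20 to 120 N. Pads are 22 mm wide; open, the fingers measure 114 mm over their backs; the gripper's body (76 mm by 85 mm) begins 54 mm behind the grasp point. The pads swing forward as they close: fully open they stand 13 mm farther back than shut.
Start: joints at [66.257, 17.183, 87.147, -0, 75.671, -3.816], TCP at [187.454, 517.06, 231.281] pointing down, gripper open.
Joint ranges: [-173.82, 173.82], [-45.26, 126.66], [13.44, 144.39], [-59.66, 239.66], [0, 175.72], [-146.38, 146.38]. Speed limits (degrees/s): [127.2, 127.2, 147.25, 180, 180, 180].

INTERFACE

Orientations are given as [roll, pitch, yaw] about the fixed x, y, z axes, in that order (R = Rz(yaw) Ry(pitch) Rx(roll)).
In Python, from station import arm gives the robot as it stands. Calls block until the motion is done:
- arm.move_ptp(position, orientation): joint-space move of the TCP to a pose.
- arm.move_l(position, v=150, attitude=None): straight line of the TCP; attitude=None keeps the orientation; v is the mean speed in mm/s.
- arm.movej(angles): joint-space move.
- arm.gripper_to(opening): opening from 0.0 (shut) to 1.0 (fully open); the grip force is fixed at half the most; returns when the fingers have stopped.
- arm.hold(seconds).
- arm.solve_ik(position, orientation): joint angles nearest the present ones, or None.
- arm.get_state(): the state.
- arm.grab_frame(name): name is "scene" or "side" or "wrist"; returns a dict with "img" (420x560x3 uint8, red, green, blue), "K" (3x3 intrinsics, pixels), "R" (3x3) and "t" (3): a world point X has camera coordinates R X + t; the wrist camera has in their place "hand_eye" (4x4, takes a point from camera to tool coordinates, whose origin is the TCP and whose axes are the flange's). Camera axes: x right, y down, z forward; pixel columns grow to the right and rows downward; lengths in mm; the calibration is good to about 2 mm. The wrist camera is an equidistant fisheye: a pixel r from the principal point sees the ray r / f radians off the axis. A picture is of the moment at which its call begins: read the wrist's pose just before it. There is no depth.
A pose or a line that the arm cannot do raises arm.IKError and nothing moves.
- arm.sign_off(): hands the job in; it is judged then, once.
The state is a dict: "time_s": time; "joint_positions": joint angles; "dq": joint speeds; "tau": joint torques, N m; "ee_pos": TCP position; "eef_rot": TCP orientation; "ft_force": force on the tool from outside, world axes, zero at the start; "moment": the same for the moment, N m; "gripper_width": opening from 0.0 (shut) to 1.0 (fully open); "gripper_force": force on a finger pad.
Only numpy, scipy, OpenCV 4.12 (cv2) and the standard library are available. Lean on these libraries where they do the work, as an engineer would, in place of code of your own. Each camera call takes 0.05 s, during which the arm holds its last target. There are 200 camera calls.

TASK

On the glue-up jig, swing the spring clip about a quarter turn around its screw so that it is clear of the glued course, then gently lay the longer of the two loose wooden blocks flat on that course, lengthwise, its middle over the seam and its sides flush with the blocks below. Then swing the clip back in so that its foot springs onto the far edge of the laid block without shoving it off the seam, and let go. Leave the short block, the glue bottle and the screwdriver where they are.

Things in the scene. Friction and masses are not known exactly. Their poses are not given: they have to be found in the camera images.
- long_block: the longer loose block, pale wood, 46 wide (its x) x 120 long (its y) x 24 high (z), about 110 g; origin at the centre of its underside. It lies flat on the table beside the jig, on the robot's right, in one of two places (the short block in the other).
- short_block: bystander: loose block of the same pale wood, 46 (x) x 70 (y) x 24 (z) mm, origin at the centre of its underside
- seam (a point): point on the top face of the course (39 mm above the table), at the middle of its width, on the 3 mm wide dark crosswise seam halfway along, between its two blocks. z up, y along the course, x across it, away from the robot towards the clip's screw
- course: the fixed lower course: two darker wood blocks glued end to end on the jig board (170 x 310 mm, 15 mm thick, fixed to the table); together 46 wide (x) x 223 long (y) x 24 high. Origin at the centre of its underside, 24 mm straight below the seam point. It lies up to 25 mm off the screw's line either way along the jig
- pivot (a point): on the axis of the clip's fixed upright pivot screw (head 18 mm across, its top 75 mm above the table), 67 mm above the table, at mid-thickness of the clip's leaf; it stands 72 mm from the course's long middle line, beyond its far side. x and y axes parallel to those of the seam.
- clip (a joint): clip's angle about the upright screw, rad, -0.6 to 2.3. 0: leaf points straight at the course (-x of the pivot frame), foot 10 mm on the screw's side of the course's middle line. Grows counterclockwise seen from above, from there towards -y; at 1.57 the leaf lies behind the course, parallel to it. Starts near 0, over the course; stays where left (friction about 0.3 N at the knob)
- clip_leaf: the clip's leaf with foot and knob: steel strip 14 wide x 3 thick, reaching 66 mm from the screw axis, its top 69 mm above the table. Origin at the pivot point; the leaf reaches out along its -x. Its end can spring upward by up to 9 mm; a light spring (about 0.5 N at the foot) brings it back down onto a stop
- knob (a point): middle of the upright black round knob on the leaf, 14 mm diameter, from the leaf's top (69 mm above the table) to 95 mm above the table; its axis is 62 mm from the screw's. Move the clip by this; it can be pinched, or pushed from the side.
- foot (a point): lowest point of the clip's foot, right below the knob: shallow dish 30 mm across, flat 10 mm bottom, rim sloping up 14 degrees. At rest 60.5 mm above the table, 2.5 mm lower than the top of a block laid on the course (63 mm), so it must be free to ride up onto the block as it swings on; a knob held hard at a fixed height shoves the block away instead
- glue: bystander: white plastic bottle with a yellow cap, 60 mm diameter, 150 mm tall, standing; origin at the centre of its underside
- driver: bystander: screwdriver lying on the table near the robot's left; origin on the underside near its middle
Things that resemble listed ones, but are neither listed nor needed, are in the scene too. Leave any turquoise look-alike of the long_block alone.

How it is judged (in metres and radians):
On the way, in this order (a step that is already met when the one before it is completed fails the run):
1. the clip is swung clear of the course (past 1.1 rad) (value of joint clip above 1.1 rad), for 0.2 s.
2. the long block lies released and still over the seam, flush, with the clip still clear (x of long_block in the frame of seam between -0.007 and 0.007 m and y of long_block in the frame of seam between -0.014 and 0.014 m and z of long_block in the frame of seam between -0.003 and 0.003 m and angle between the y axis of long_block and the y axis of seam, either way round below 0.1 rad and angle between long_block's own z axis and vertical below 0.06 rad and linear speed of long_block below 0.01 m/s and value of joint clip above 1.1 rad and contact force between the fingers and long_block below 0.2 N), for 0.2 s.
At the end, for the whole second after the job is handed in: Long block flat and still on the course: middle within 14 mm of the seam lengthwise, 7 mm sideways, parallel within 0.1 rad. Clip within 0.45 rad of straight in, at rest, foot pressing on the block, 5 mm or more inside its ends. Short block, bottle and driver within 25 mm of their starts (x of long_block in the frame of seam between -0.007 and 0.007 m and y of long_block in the frame of seam between -0.014 and 0.014 m and z of long_block in the frame of seam between -0.003 and 0.003 m and angle between the y axis of long_block and the y axis of seam, either way round below 0.1 rad and angle between long_block's own z axis and vertical below 0.06 rad and linear speed of long_block below 0.01 m/s and value of joint clip between -0.45 and 0.45 rad and contact force between clip_leaf and long_block above 0.1 N and y of foot in the frame of long_block between -0.055 and 0.055 m and velocity of joint clip between -0.05 and 0.05 rad/s and distance of each of short_block, glue, driver from where it was at the start of the episode below 0.025 m); the robot touches nothing.
It fails at once if a bystander (short block, glue bottle, screwdriver) is moved by more than 30 mm (distance of any of short_block, glue, driver from where it was at the start of the episode above 0.03 m).
It fails at once if the long block is dropped or slammed onto the course: faster than 0.4 m/s within 12 mm above it (x of long_block in the frame of seam between -0.04 and 0.04 m and y of long_block in the frame of seam between -0.1 and 0.1 m and z of long_block in the frame of seam between -0.005 and 0.012 m and linear speed of long_block above 0.4 m/s).
It also fails if it takes over 64 s, if anything falls off the work surface, if the arm or the gripper's body presses on something with over 40 N, if the wrist force passes 120 N, or if a joint passes its speed limit or range.

## Working session

There is one attempt and no reset: what is moved stays moved. The work goes in short steps, each a Python script; the robot and the scene stay as the last script left them, time stands still between calls to the robot, and variables do not carry over. Pictures are saved under pics/ and viewed, at most 10 in all, crops included, and the job is handed in when it is done.

```bash
mkdir -p pics; ls
python3 - <<'E'
from station import arm
import cv2,pickle
D={}
for n in("scene","side","wrist"):
    s=arm.get_state(); f=arm.grab_frame(n); f["state"]=s; D[n]=f
    cv2.imwrite(f"pics/{n}0.png",f["img"][:,:,::-1])
    print(n,f["K"].tolist(), f.get("t"), [k for k in f])
pickle.dump(D,open("d0.pkl","wb"))
print(D["wrist"]["state"]["time_s"],D["wrist"]["hand_eye"],s["eef_rot"],s["gripper_width"])
for n in("scene","side"):
    print(-D[n]["R"].T@D[n]["t"])
E
```

```text
pics
scene [[380.92283334310787, 0.0, 283.60515015585594], [0.0, 380.92283334310787, 213.407206898162], [0.0, 0.0, 1.0]] [ 277.2835337  -354.64552261 1276.29113285] ['img', 'K', 'R', 't', 'state']
side [[397.04679735403414, 0.0, 282.18852223986534], [0.0, 397.04679735403414, 211.646921866461], [0.0, 0.0, 1.0]] [-349.13234186  291.3140168   767.96541449] ['img', 'K', 'R', 't', 'state']
wrist [[325.19226210127806, 0.0, 279.698060713746], [0.0, 325.19226210127806, 203.66961751371804], [0.0, 0.0, 1.0]] None ['img', 'K', 'hand_eye', 'state']
0.1 [[ 4.54801249e-04 -9.48386315e-01 -3.17116999e-01  8.16559801e+01]
 [ 9.99999811e-01  3.00427799e-04  5.35699917e-04  6.01027749e-03]
 [-4.12779708e-04 -3.17117183e-01  9.48386273e-01 -1.42057788e+02]
 [ 0.00000000e+00  0.00000000e+00  0.00000000e+00  1.00000000e+00]] [-1.79944657e+02 -3.70206477e-03  1.60073908e+02] 0.997114190983512
[871.18982456 389.42635494 959.66351614]
[ -15.26503859 -528.33587146  719.13580908]
```

View pics/scene0.png

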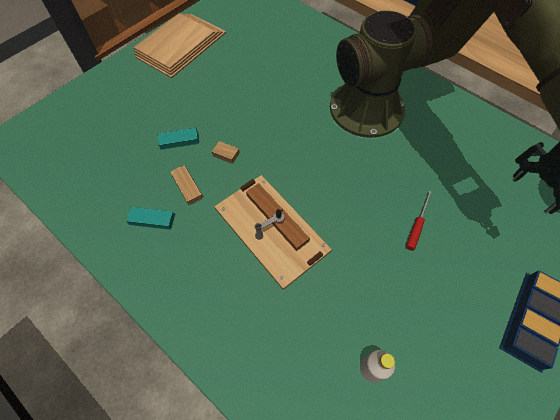

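View pics/side0.png

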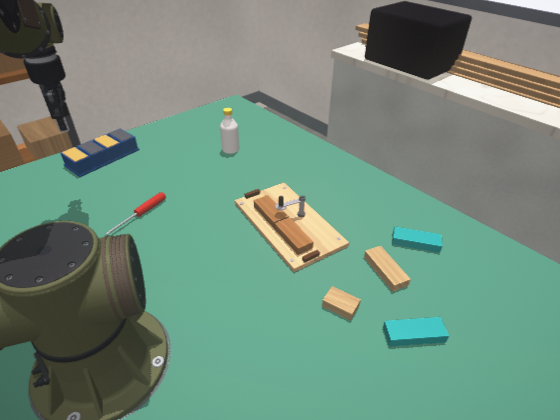

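The scene view shows these candidates for the long block:
- pale long block at (186,184), which matches the description
- short pale block at (225,152)
- turquoise look-alikes at (178,138) and (150,217)
- dark course at (277,215), which is fixed

The clip's knob is near (280,214) and its screw near (259,231). The bottle is at (378,364) and the driver at (418,230). In the side view the long block is at (386,268) and the short block at (341,303).

```bash
cat > h.py <<'E'
import numpy as np, cv2
from scipy.spatial.transform import Rotation as Ro
def ray(f,uv):
    "origin, unit directions in world for pixels uv (N,2)"
    uv=np.atleast_2d(np.asarray(uv,float)); K=f["K"]
    x=(uv-[K[0,2],K[1,2]])/[K[0,0],K[1,1]]
    if "hand_eye" in f:
        r=np.linalg.norm(x,axis=1,keepdims=True)+1e-12
        d=np.hstack([x/r*np.sin(r),np.cos(r)]); s=f["state"]
        T=np.eye(4); T[:3,:3]=Ro.from_euler("xyz",s["eef_rot"],degrees=True).as_matrix(); T[:3,3]=s["ee_pos"]
        T=T@f["hand_eye"]; return T[:3,3],d@T[:3,:3].T
    d=np.hstack([x,np.ones((len(x),1))])
    return -f["R"].T@f["t"],d@f["R"]
def onz(f,uv,z):
    o,d=ray(f,uv); return o+d*((z-o[2])/d[:,2:])
def two(f1,p1,f2,p2):
    o1,d1=ray(f1,p1);o2,d2=ray(f2,p2);d1=d1[0];d2=d2[0]
    a=np.linalg.lstsq(np.c_[d1,-d2],o2-o1,rcond=None)[0]
    A,B=o1+a[0]*d1,o2+a[1]*d2; return (A+B)/2,np.linalg.norm(A-B)
def grab(arm,n,name=None):
    s=arm.get_state(); f=arm.grab_frame(n); f["state"]=s
    if name: cv2.imwrite(f"pics/{name}.png",f["img"][:,:,::-1])
    return f
E
python3 - <<'E'
from h import *
import pickle
D=pickle.load(open("d0.pkl","rb")); S,W=D["scene"],D["side"]
for n,a,b in(("long",(185,182),(387,266)),("short",(226,150),(342,300)),("knob",(281,213),(281,197)),("screw",(259,229),(302,199)),("glue",(387,360),(228,112))):
    print(n,*[np.round(v,1) for v in two(S,a,W,b)])
print(onz(S,[(185,182)],24),onz(S,[(226,150)],24))
big=lambda f,x,y,w,h,k:cv2.resize(f["img"][y:y+h,x:x+w,::-1],None,fx=k,fy=k,interpolation=cv2.INTER_CUBIC)
cv2.imwrite("pics/crop1.png",np.hstack([big(S,160,120,180,180,3)[:, :],]))
hsv=cv2.cvtColor(S["img"],cv2.COLOR_RGB2HSV)
m=cv2.inRange(hsv,(5,60,40),(25,255,255))
n,l,st,c=cv2.connectedComponentsWithStats(m)
for i in range(1,n):
    if st[i,4]>150 and 150<c[i,0]<350 and 120<c[i,1]<300:
        P=onz(S,np.argwhere(l==i)[:,::-1],12)[:,:2].astype(np.float32); print(c[i],st[i,4],cv2.minAreaRect(P))
E
```

```text
long [ 605.4 -220.3   19.5] 0.4
short [ 446.7 -215.    20.5] 5.3
knob [528.3  79.8  90.7] 8.2
screw [589.4  60.1  64.2] 4.0
glue [657.4 482.8 140.3] 4.4
[[ 606.75349644 -217.48010743   24.        ]] [[ 446.64053122 -210.64541567   24.        ]]
[225.17150396 151.79155673] 379 ((447.5374450683594, -216.13104248046875), (57.858062744140625, 78.73146057128906), 16.147125244140625)
[186.28687196 184.64181524] 617 ((606.134765625, -217.340087890625), (133.37579345703125, 47.119667053222656), 72.34362030029297)
[272.69375619 231.09266601] 6054 ((545.6043701171875, 61.668914794921875), (315.3840637207031, 171.75607299804688), 80.62966918945312)
```

View pics/crop1.png

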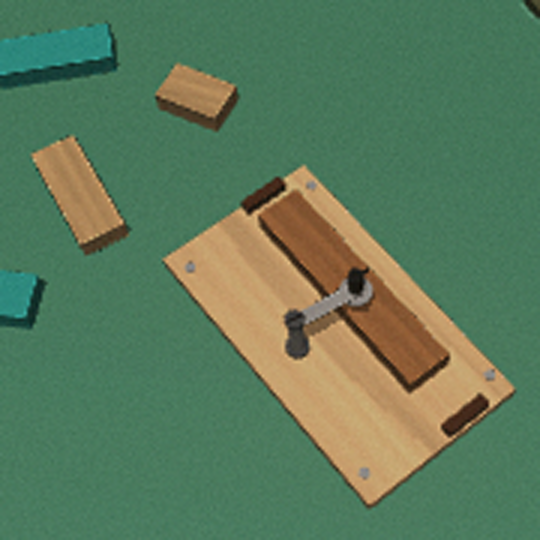

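The crop confirms the choice: the pale 120 mm block at scene (186,184), beside the pale short block and clear of the two turquoise ones. Its measured length is about 130 × 47 mm, including a side face. Next I'll take close wrist views of the jig and the block.

Run:
```python
from station import arm
from h import *
import pickle
F=[]
for i,(p,yaw) in enumerate((((595,-250,200),72),((515,50,230),80.6))):
    arm.move_ptp(p,[180,0,yaw]); f=grab(arm,"wrist",f"w{i}"); F.append(f)
    s=f["state"]; print(s["time_s"],np.round(s["ee_pos"],1),np.round(s["eef_rot"],1),np.round(s["joint_positions"],1))
pickle.dump(F,open("d1.pkl","wb"))
cv2.imwrite("pics/w01.png",np.hstack([cv2.resize(f["img"][:,:,::-1],(400,300)) for f in F]))
```

```text
3.2 [ 595.3 -249.3  200.1] [180.   -0.   72.1] [-26.   30.8  72.2   0.   77.   -8. ]
4.4417 [515.4  49.2 229.9] [180.    0.   80.5] [ 1.4 13.1 92.4 -0.  74.4 10.9]
```

View pics/w01.png

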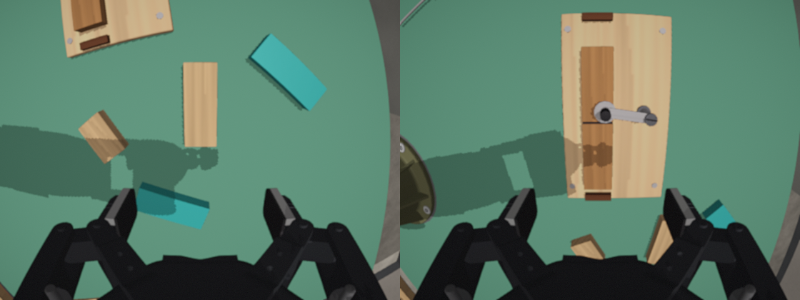

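View pics/w1.png

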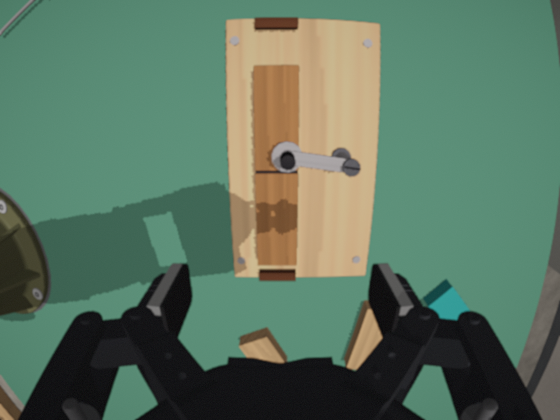

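The wrist view of the jig (w1) shows:
- course top from (253,66) to (298,265), with the dark seam at v≈172
- knob top at (289,160)
- slotted screw head at (351,167)

In the left half of the combined picture, the long block is clear at about (280,145) in full-size pixels.

Run:
```python
from h import *
import pickle
F=pickle.load(open("d1.pkl","rb")); A,B=F
# block: pale mask in w0
hsv=cv2.cvtColor(A["img"],cv2.COLOR_RGB2HSV)
m=cv2.inRange(hsv,(5,60,90),(25,255,255)); n,l,st,c=cv2.connectedComponentsWithStats(m)
i=l[145,280]; print("comp",st[i]); P=onz(A,np.argwhere(l==i)[:,::-1],24)[:,:2].astype(np.float32)
(cx,cy),(w,h),a=cv2.minAreaRect(P); print("block",cx,cy,w,h,a)
# course: saturation / brightness stats
hb=cv2.cvtColor(B["img"],cv2.COLOR_RGB2HSV)
print("course px",hb[120,275],hb[120,340],hb[215,275],hb[172,275], "wall L", hb[120,245:262].tolist())
mc=cv2.inRange(hb,(5,0,0),(14,255,200)) if 0 else None
s=B["img"].astype(int); 
for v in (90,130,190,240): print(v,s[v,244:306,2].tolist())
print("col",s[56:76,275,0].tolist(),s[255:275,275,0].tolist(), s[166:178,265,0].tolist())
print("screw",onz(B,[(351,167)],75),"knob",onz(B,[(289,160)],95),"seam",onz(B,[(256,172),(298,172)],39))
```

```text
comp [ 256   87   48  119 5533]
block 605.8451538085938 -217.33123779296875 119.44263458251953 46.34844207763672 72.20332336425781
course px [ 15 139 169] [ 19  80 203] [ 14 145 137] [10 87 70] wall L [[17, 87, 203], [18, 83, 204], [20, 78, 204], [21, 74, 204], [21, 73, 205], [21, 74, 204], [21, 78, 196], [18, 88, 176], [16, 108, 160], [15, 129, 158], [14, 141, 163], [15, 140, 166], [15, 141, 165], [15, 141, 164], [14, 141, 163], [15, 142, 162], [14, 141, 161]]
90 [130, 134, 137, 141, 144, 145, 140, 126, 106, 88, 78, 74, 74, 75, 74, 74, 74, 73, 74, 70, 71, 72, 74, 78, 79, 80, 80, 80, 79, 78, 74, 76, 76, 75, 74, 73, 73, 74, 74, 77, 80, 79, 77, 76, 75, 76, 77, 78, 79, 78, 77, 77, 77, 78, 93, 119, 132, 135, 133, 132, 130, 130]
130 [133, 134, 137, 142, 145, 148, 146, 135, 114, 94, 81, 75, 74, 73, 74, 71, 72, 71, 72, 71, 71, 72, 73, 74, 77, 80, 79, 80, 80, 78, 77, 76, 75, 74, 75, 75, 74, 75, 75, 75, 75, 75, 76, 76, 75, 77, 80, 81, 80, 80, 79, 76, 76, 83, 104, 130, 138, 136, 134, 133, 132, 133]
190 [134, 133, 135, 137, 141, 145, 148, 142, 125, 108, 99, 87, 76, 73, 72, 73, 74, 73, 72, 72, 7
[... 195 characters left out ...]
134, 135, 137, 141, 146, 147, 142, 125, 106, 89, 79, 74, 73, 72, 71, 70, 69, 70, 69, 69, 68, 69, 70, 73, 76, 76, 75, 77, 76, 74, 74, 73, 73, 73, 73, 71, 72, 72, 71, 71, 73, 75, 76, 78, 78, 78, 77, 76, 74, 86, 113, 133, 139, 136, 134, 132, 132, 130, 129]
col [201, 201, 201, 201, 201, 201, 201, 199, 188, 172, 166, 166, 166, 167, 167, 167, 167, 167, 167, 167] [167, 168, 169, 168, 168, 168, 168, 168, 169, 173, 183, 197, 198, 173, 121, 64, 44, 59, 80, 92] [158, 158, 159, 152, 121, 69, 66, 113, 148, 160, 161, 159]
screw [[585.10399823  56.93284155  75.        ]] knob [[528.05680285  76.43570471  95.        ]] seam [[491.8107457   58.76018518  39.        ]
 [535.30882721  51.50037857  39.        ]]
```

Run:
```python
from h import *
import pickle
A,B=pickle.load(open("d1.pkl","rb"))
s=B["img"].astype(int)
def fit(side,z=39):
    pts=[]
    for v in list(range(75,140))+list(range(182,258)):
        r=s[v,:,2]
        u=275
        while r[u]<105: u+=side
        pts.append((u-side*(r[u]-105)/(r[u]-r[u-side]),v))
    P=onz(B,pts,z)[:,:2]; return P
L,R=fit(-1),fit(1)
def line(P):
    vx,vy,x,y=cv2.fitLine(P.astype(np.float32),cv2.DIST_HUBER,0,.01,.01).ravel()
    if vy<0: vx,vy=-vx,-vy
    return np.degrees(np.arctan2(vy,vx)),np.array([x,y])
aL,pL=line(L);aR,pR=line(R); print(aL,pL,aR,pR)
a=np.radians((aL+aR)/2); y=np.array([np.cos(a),np.sin(a)]); x=np.array([y[1],-y[0]])
print("width",(pR-pL)@x)
e=onz(B,[(275,64.5),(275,265.5),(265,171.6)],39)[:,:2]
S1=onz(B,[(351,167)],75)[0,:2]
xm=((pR+pL)/2)@x
print("ends",e@y,"mid",(e[0]+e[1])@y/2,"screw-xm",S1@x-xm,"screw y",S1@y, "seam yaw",np.degrees(a)-90)
print("seam",xm*x+(e[2]@y)*y)
```

```text
80.62183 [492.1087    79.532196] 80.6786 [537.9515  68.8292]
width 46.972572
ends [249.2746157   26.71542953 138.25805213] mid 137.99502261234312 screw-xm 71.94506572056423 screw y 151.2332454355676 seam yaw -9.3497925
seam [512.00675037  55.8183137 ]
```

The measurements check out: course 47 × 222.6 mm, and the screw 71.9 mm off the course line (72 given). I'll now cage the knob loosely and swing the clip out.

```bash
cat >> h.py <<'E'
PIV=np.array([585.1,56.9]); YAW=-9.35; SEAM=np.array([512.0,55.8])
def knob(th,z):
    a=np.radians(180+YAW+th); return [PIV[0]+62*np.cos(a),PIV[1]+62*np.sin(a),z]
def swing(arm,t0,t1,n,z,v):
    for th in np.linspace(t0,t1,n+1)[1:]:
        arm.move_l(knob(th,z),v=v,attitude=[180,0,YAW+th])
    s=arm.get_state(); print(s["time_s"],np.round(s["ee_pos"],1),np.round(s["ft_force"],1))
E
python3 - <<'E'
from station import arm
from h import *
arm.gripper_to(0.36)
arm.move_ptp(knob(-9.5,140),[180,0,YAW-9.5]); s=arm.get_state()
print(s["time_s"],s["gripper_width"],np.round(s["joint_positions"],1))
arm.move_l(knob(-9.5,74),v=120); print(np.round(arm.get_state()["ft_force"],1))
swing(arm,-9.5,95,7,74,55)
arm.move_l(knob(95,200),v=200)
f=grab(arm,"wrist","w2"); print(f["state"]["time_s"])
E
```

```text
6.6333 0.3635969297255831 [  4.4  20.3  95.9  -0.   63.8 113.2]
[ 1.1  0.  -0.3]
10.425 [580.   -4.7  73.9] [-0.4 -0.1 -0.1]
11.2083
```

View pics/w2.png

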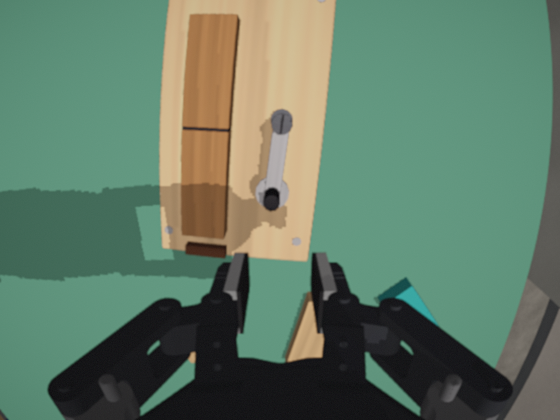

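The clip is now parallel to the course, with its screw at (282,121) and its knob at (271,199). Next is picking and placing the block.

Run:
```python
from station import arm
from h import *
b=[605.8,-217.3]; yb=72.2; ys=90+YAW
arm.gripper_to(1.0)
arm.move_ptp([*b,90],[180,0,yb]); arm.move_l([*b,3],v=80)
arm.gripper_to(0.3); s=arm.get_state(); print(s["time_s"],s["gripper_width"],s["gripper_force"],np.round(s["ee_pos"],1)); z0=s["ee_pos"][2]
if s["gripper_width"]<0.45: raise SystemExit("no grasp")
F0=s["ft_force"][2]
arm.move_l([*b,150],v=120); s=arm.get_state(); print(s["gripper_width"],s["ft_force"][2]-F0)
arm.move_ptp([*SEAM,150],[180,0,ys])
arm.move_l([*SEAM,z0+45],v=100); F1=arm.get_state()["ft_force"][2]
for dz in (42,41,40.2,39.6,39.2,38.8):
    arm.move_l([*SEAM,z0+dz],v=10); arm.hold(.05); s=arm.get_state(); f=s["ft_force"][2]-F1; print(dz,round(f,2),np.round(s["ee_pos"],1))
    if f>2: break
f=grab(arm,"wrist","w3"); print(f["state"]["time_s"])
import pickle; pickle.dump(f,open("d3.pkl","wb"))
```

```text
14.475 0.5249686275670231 62.87877917289734 [ 606.1 -217.4    3.5]
0.5223423970194147 -5.991679878583069
42 -0.07 [512.   55.8  45.5]
41 0.18 [512.   55.8  44.5]
40.2 -0.0 [512.   55.8  43.7]
39.6 0.13 [512.   55.8  43.1]
39.2 0.04 [512.   55.8  42.7]
38.8 4.81 [512.1  55.8  42.5]
20.1333
```

View pics/w3.png

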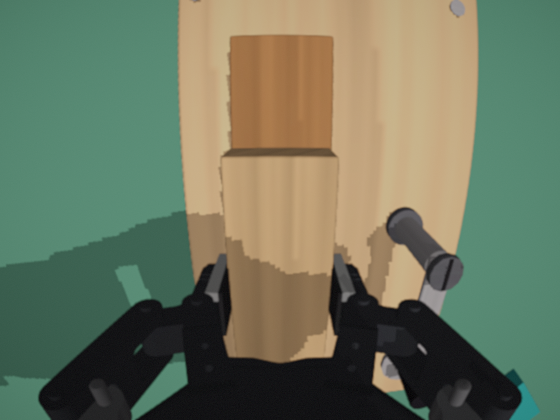

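The block is seated: contact came at the expected height, and it lines up with the course (block end edge at v≈155, u 222–338). I'll release it and check from above.

Run:
```python
from station import arm
from h import *
arm.gripper_to(0.75)
p=arm.get_state()["ee_pos"]
arm.move_l([p[0],p[1],130],v=80); arm.hold(.2)
y=np.array([-np.sin(np.radians(YAW)),np.cos(np.radians(YAW))]); x=np.array([y[1],-y[0]])
arm.move_ptp([*(SEAM-10*y),230],[180,0,90+YAW])
f=grab(arm,"wrist","w4"); print(f["state"]["time_s"])
hsv=cv2.cvtColor(f["img"],cv2.COLOR_RGB2HSV); s=f["img"].astype(int)
import pickle; pickle.dump(f,open("d4.pkl","wb"))
```

```text
22.4417
```

View pics/w4.png

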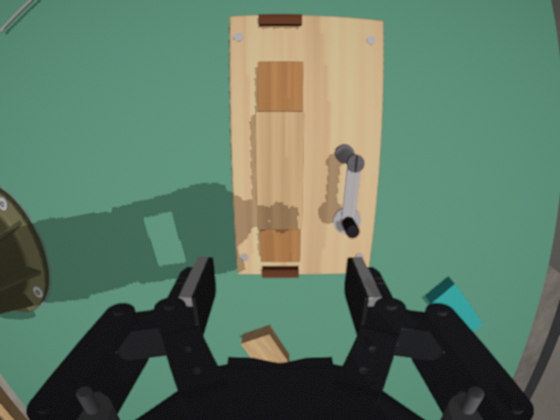

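The block lies on the course from about v=112 to v=229, with its sides at about u=256 and 303. The knob is at (350,228). I'll put numbers on that.

Run:
```python
from h import *
import pickle
f=pickle.load(open("d4.pkl","rb")); s=f["img"].astype(int)
y=np.array([-np.sin(np.radians(YAW)),np.cos(np.radians(YAW))]); x=np.array([y[1],-y[0]])
print(s[105:118,270,2].tolist(),s[222:236,270,2].tolist())
for v in(130,160,190): print(s[v,248:262,2].tolist(),s[v,298:310,2].tolist())
for n,p,z in(("+y",(279,112),63),("-y",(279,229),63),("L",(255,160),63),("R",(303.5,160),63)):
    q=onz(f,[p],z)[0,:2]-SEAM; print(n,q@x,q@y)
k=onz(f,[(350,228)],95)[0,:2]-PIV; print("knob",np.linalg.norm(k),(np.degrees(np.arctan2(k[1],k[0]))-180-YAW)%360)
```

```text
[76, 76, 76, 76, 74, 73, 86, 109, 118, 119, 119, 120, 119] [86, 81, 80, 80, 80, 80, 77, 74, 71, 72, 71, 70, 72, 70]
[137, 135, 127, 113, 106, 106, 106, 112, 123, 129, 130, 127, 126, 124] [119, 119, 119, 119, 121, 126, 134, 138, 137, 136, 136, 137]
[137, 137, 135, 125, 112, 107, 104, 104, 113, 127, 129, 128, 125, 124] [119, 122, 123, 122, 120, 123, 134, 139, 138, 136, 138, 137]
[138, 138, 134, 121, 110, 108, 108, 105, 106, 119, 128, 129, 127, 125] [124, 125, 126, 123, 124, 135, 140, 139, 138, 137, 137, 137]
+y -0.38429478779057297 59.096298370099156
-y -0.41242429247583196 -59.31655066083471
L -23.617501642415892 12.797348354409465
R 23.328178929703345 12.784286489273192
knob 58.48658052895978 84.48342706451876
```

The block is centred within 0.5 mm and flush. I'll swing the clip back in with the loose cage, slowly.

Run:
```python
from station import arm
from h import *
arm.gripper_to(0.36)
arm.move_ptp(knob(87,150),[180,0,YAW+87]); arm.move_l(knob(87,76),v=100)
print(arm.get_state()["time_s"],np.round(arm.get_state()["ft_force"],1))
for a,b,n,v in((87,60,2,50),(60,25,4,25),(25,-4,2,40),(-4,0,1,30)): swing(arm,a,b,n,76,v)
arm.move_l(knob(0,160),v=120)
f=grab(arm,"wrist"); 
arm.move_ptp([*(SEAM+[-2,-12]),240],[180,0,90+YAW]); arm.hold(.2)
f=grab(arm,"wrist","w5"); print(f["state"]["time_s"])
import pickle; pickle.dump(f,open("d5.pkl","wb"))
```

```text
24.325 [0.6 0.1 0.5]
25.2083 [546.2   8.8  76.2] [ 0.3 -0.4 -0.7]
27.3083 [525.4  40.1  76. ] [ 0.4 -0.7  0.3]
28.3917 [524.8  71.   76. ] [ 0.3 -0.1 -0. ]
28.6833 [524.   66.7  76. ] [-0.1  0.3 -0.2]
31.2167
```

View pics/w5.png

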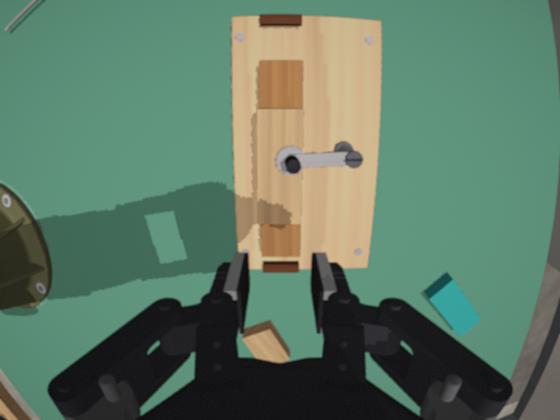

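The clip is back over the block, with the knob at (292,164), the screw at (354,159) and the block between v≈108 and 225. I'll check the block's position before handing in.

Run:
```python
from station import arm
from h import *
import pickle
f=pickle.load(open("d5.pkl","rb")); s=f["img"].astype(int)
y=np.array([-np.sin(np.radians(YAW)),np.cos(np.radians(YAW))]); x=np.array([y[1],-y[0]])
edge=lambda g,o:o+int(np.argmax(np.abs(np.diff(g))))+.5
vt=edge(s[100:118,272,2],100); vb=edge(s[215:235,272,2],215)
R=[(edge(s[v,295:312,2],295),v) for v in(120,130,140,180,190,200)]
L=[(edge(s[v,253:264,2],253),v) for v in(120,130,140,180,190,200)]
Q=lambda p:(onz(f,p,63)[:,:2]-SEAM)@np.c_[x,y]
print("ends",vt,vb,Q([(279,vt),(279,vb)])[:,1]); print("R",Q(R).round(1).tolist()); print("L",Q(L).round(1).tolist())
k=onz(f,[(293,164)],97)[0,:2]-PIV; print("knob",np.linalg.norm(k),(np.degrees(np.arctan2(k[1],k[0]))-180-YAW+180)%360-180)
```

```text
ends 108.5 223.5 [ 60.03250592 -59.03701466]
R [[23.1, 48.9], [23.2, 39.0], [23.3, 29.0], [23.0, -11.7], [22.2, -22.3], [22.4, -33.0]]
L [[-22.7, 48.9], [-22.8, 39.0], [-22.9, 29.0], [-23.6, -11.7], [-23.8, -22.2], [-20.9, -33.0]]
knob 60.23436299658723 1.2471142735208218
```

The block is still centred to within about 0.5 mm, and the clip sits about 1° from straight in. Handing in.

```bash
python3 -c "
from station import arm
print(arm.sign_off())"
```

```text
the job is handed in; nothing more can be done
None
```

The job is handed in at about 31 s: the long block lies flush on the course within about 0.5 mm of the seam, the clip is swung back over it about 1° from straight in, and the arm was never sent near the short block, bottle or screwdriver; no verdict came back, and I didn't measure the foot's contact force.

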